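Count the coins along the row

TASK

Count the four old coins in the row of sprung cups with your fingertips: begin with the coin at the end where the little stone figure stands and touch each coin lightly, one after another along the row. Finish while holding: the program ends with the fingertips still resting lightly on the fourth coin. Only touch the coins, do not pick any of them up or push them out of their cups, and leave the other things on the desk as they are.

Things in the scene. Friction and masses are not known exactly. Their poses are not given: they have to be found in the camera images.
- rack: Fixed wooden block, 80 x 280 x 30 mm, long side along its y axis, origin at the centre of its underside on the desk, z up. Above it stand four sprung white round cups (46 mm across, floor 43 mm and rim 45 mm above the desk) in a straight row along its y axis, at y = +93, +31, -31, -93 mm (x = 0), one coin in each.
- seat_1 (a point): Centre of the floor of the cup that holds coin_1, moving with the cup; 43 mm above the desk when up. A soft spring carries the cup: it gives way straight down from about 1 N, sinks 2 mm for each further 1 N, meets a hard stop 8 mm down at about 5 N, and comes back up when let go.
- seat_2 (a point): Centre of the floor of the cup that holds coin_2, moving with the cup; 43 mm above the desk when up. A soft spring carries the cup: it gives way straight down from about 1 N, sinks 2 mm for each further 1 N, meets a hard stop 8 mm down at about 5 N, and comes back up when let go.
- seat_3 (a point): Centre of the floor of the cup that holds coin_3, moving with the cup; 43 mm above the desk when up. A soft spring carries the cup: it gives way straight down from about 1 N, sinks 2 mm for each further 1 N, meets a hard stop 8 mm down at about 5 N, and comes back up when let go.
- seat_4 (a point): Centre of the floor of the cup that holds coin_4, moving with the cup; 43 mm above the desk when up. A soft spring carries the cup: it gives way straight down from about 1 N, sinks 2 mm for each further 1 N, meets a hard stop 8 mm down at about 5 N, and comes back up when let go.
- coin_1: Old dark bronze coin, 31 mm across, 5 mm thick with bevelled upper edge, about 35 g, lying loose in the cup at the rack's +y end. Origin at the centre of its underside, z up; its top is 5 mm above the origin, 48 mm above the desk.
- coin_2: Old dark bronze coin, 36 mm across, 5 mm thick with bevelled upper edge, about 35 g, lying loose in the cup second from the rack's +y end. Origin at the centre of its underside, z up; its top is 5 mm above the origin, 48 mm above the desk.
- coin_3: Old dark bronze coin, 33 mm across, 5 mm thick with bevelled upper edge, about 35 g, lying loose in the cup third from the rack's +y end. Origin at the centre of its underside, z up; its top is 5 mm above the origin, 48 mm above the desk.
- coin_4: Old dark bronze coin, 35 mm across, 5 mm thick with bevelled upper edge, about 35 g, lying loose in the cup at the rack's -y end. Origin at the centre of its underside, z up; its top is 5 mm above the origin, 48 mm above the desk.
- figure: Small pale stone figure, round, 34 mm across and 60 mm high, upright on the desk just beyond one end of the rack; that end is where the count starts. Origin at the centre of its underside. Bystander.
- loupe: Black round magnifier, 43 mm across, 41 mm high, upright on the desk beyond the other end of the rack. Origin at the centre of its underside. Bystander.
- bottle: Brown bottle, 60 mm across, 150 mm high, upright on the desk to the far left of the rack. Origin at the centre of its underside. Bystander.
- brush: Cleaning brush, 170 mm long, lying on the desk on the far side of the rack from the robot, roughly along the rack. Its x axis runs along it. Bystander.
Not all that is in view belongs to the job. What is shaped like the coin_1 but green or purple is not meant.

How it is judged:
By the outcome, as a careful person would: the job done as asked, in the order asked, and still so for the second after the job is handed in, while the arm keeps its last pose, push and grip.
It also fails if it takes over 45 s, if anything falls off the work surface, if the arm or the gripper's body presses on something with over 40 N, if the wrist force passes 120 N, or if a joint passes its speed limit or range.

ROBOT

A 7-joint arm with a two-finger parallel gripper is mounted at the origin on the work surface. World frame = base frame: x ahead of the robot, y to its left, z up, the work surface at z = 0. Lengths are in m, angles in degrees, forces in N, time in s.
With the tool pointing down it reaches from about 0.425 to 1.025 m from the base axis. Payload 3.6 kg.
Tool frame: the origin (TCP) lies midway between the tips of the shut fingers; the grasp point (between the pads) lies 19 mm behind it; z points along the fingers, y is the direction in which the jaws open and shut (so a half turn about z gives the same grasp; the last joint's range is limited). The gripper opens to 85 mm and grips with 20 to 120 N. Pads are 22 mm wide; open, the fingers measure 114 mm over their backs; the gripper's body (76 mm by 85 mm) begins 54 mm behind the grasp point. The pads swing forward as they close: fully open they stand 13 mm farther back than shut.
Start: joints at [-79.498, 33.873, 2.773, 92.16, -1.908, 54.013, -1.931], TCP at [0.198, 0.697, 0.231] pointing down, gripper open.
Joint ranges: [-153.93, 153.93], [-27.13, 128.08], [-72.61, 78.16], [10.71, 143.7], [-87.88, 267.88], [4.46, 118.87], [-176.78, 176.78]. Speed limits (degrees/s): [147.25, 147.25, 180, 180, 180, 180, 180].

INTERFACE

Orientations are given as [roll, pitch, yaw] about the fixed x, y, z axes, in that order (R = Rz(yaw) Ry(pitch) Rx(roll)).
In Python, from rig import manip, planner, eyes, status gives the robot as it stands. Calls block until the motion is done:
- manip.goto(position, orientation): joint-space move of the TCP to a pose.
- manip.move_l(position, rot=None, speed=0.15, guard=None): straight line of the TCP; rot=None keeps the orientation; speed is the mean speed in m/s. With guard (N) it stops when the force on the tool has changed by that much, and returns True; else False.
- manip.move_j(angles): joint-space move.
- manip.move_gripper(opening, effort=None): opening from 0.0 (shut) to 1.0 (fully open); effort is the grip in N (None keeps the last); returns when the fingers have stopped.
- manip.hold(seconds).
- planner.inverse_kinematics(position, orientation): joint angles nearest the present ones, or None.
- eyes.get_image(name): name is "scene" or "top" or "wrist"; returns a dict with "image" (384x512x3 uint8, red, green, blue), "z_map" (384x512 float32, m along the optical axis (not along the pixel's ray), 0 where there is no reading), "mtx" (3x3 intrinsics, pixels), "k1" (the pictures are not rectified: a ray, as slopes to the right and down, at radius r is drawn at 1 + k1 r^2 times it, then the intrinsics apply), "extrinsics" (4x4, takes a point from camera to world coordinates). Camera axes: x right, y up, looking along -z (the intrinsics and any distortion apply to the point x, -y, -z); pixel columns grow to the right and rows downward; lengths in m; the calibration is good to about 2 mm. A picture is of the moment at which its call begins.
A pose or a line that the arm cannot do raises manip.IKError and nothing moves.
- manip.sign_off(): hands the job in, once; it reports no verdict.
Readings, each from a call of its own:
- status.get_time(): time.
- status.get_joints(): joint angles.
- status.get_qd(): joint speeds.
- status.get_joint_torque(): joint torques, N m.
- status.get_position(): TCP position.
- status.get_eef_rot(): TCP orientation.
- status.get_contact_force(): force on the tool from outside, world axes, zero at the start.
- status.get_wrist_torque(): the same for the moment, N m.
- status.get_opening(): opening from 0.0 (shut) to 1.0 (fully open).
Only numpy, scipy, OpenCV 4.12 (cv2) and the standard library are available. Lean on these libraries where they do the work, as an engineer would, in place of code of your own. Each camera call takes 0.05 s, during which the arm holds its last target. There are 200 camera calls.

## Working session

There is one attempt and no reset: what is moved stays moved. The work goes in short steps, each a Python script; the robot and the scene stay as the last script left them, time stands still between calls to the robot, and variables do not carry over. Pictures are saved under pics/ and viewed, about 8 in all and at most 12, crops included, and the job is handed in when it is done.

```bash
mkdir -p pics; cat > h.py <<'E'
import numpy as np, cv2
from rig import manip, planner, eyes, status
def shot(n,f):
    d=eyes.get_image(n); np.savez(f'pics/{f}.npz',**d); cv2.imwrite(f'pics/{f}.png',d['image'][:,:,::-1]); return d
def cloud(d):
    h,w=d['z_map'].shape; K=d['mtx']
    v,u=np.mgrid[:h,:w].astype(np.float32)
    # distortion: xd = x(1+k1 r^2)
    p=cv2.undistortPoints(np.stack([u.ravel(),v.ravel()],1)[:,None].astype(np.float64),K,np.array([float(d['k1']),0,0,0])).reshape(h,w,2)
    z=d['z_map']; P=np.stack([p[...,0]*z,-p[...,1]*z,-z,np.ones_like(z)],-1)
    return (P@np.array(d['extrinsics']).T)[...,:3]
E
python3 - <<'E'
from h import *
a=shot('top','top1');b=shot('scene','scene1')
cv2.imwrite('pics/both.png',cv2.resize(np.hstack([a['image'],b['image']])[:,:,::-1],(800,300)))
print(status.get_time(),a['k1'],status.get_contact_force())
E
```

```text
0.1 -0.032768749115047145 [ 0.49032995  0.1131606  -0.42110457]
```

View pics/top1.png

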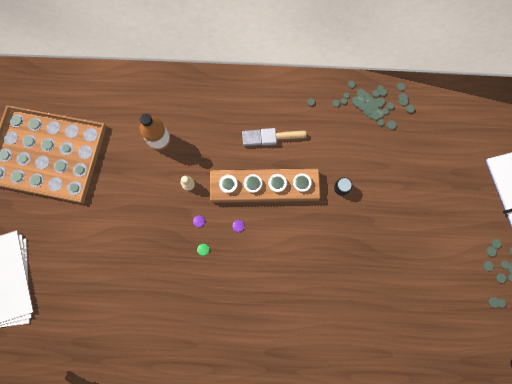

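View pics/scene1.png

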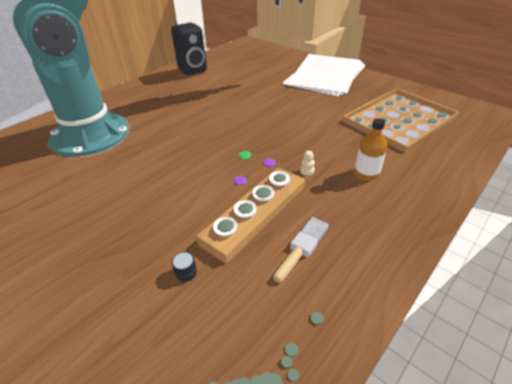

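The top view shows the figure at (187,184), the cups at (229,184), (253,184), (278,183) and (303,183), and the loupe at (344,186). The green disc (203,250) and purple discs (199,221) and (238,226) lie loose on the desk and are not meant. The dark coins in the white cups are the ones to touch, starting with the one at (229,184), next to the figure.

```bash
python3 - <<'E'
from h import *
d=dict(np.load('pics/top1.npz')); C=cloud(d)
print(np.round(d['extrinsics'],3))
for n,(u,v) in dict(fig=(187,184),c1=(229,184),c2=(253,184),c3=(278,183),c4=(303,183),loupe=(344,186),bottle=(147,120)).items():
    print(n,np.round(np.median(C[v-1:v+2,u-1:u+2].reshape(-1,3),0),4))
hsv=cv2.cvtColor(d['image'],cv2.COLOR_RGB2HSV)
m=((hsv[...,1]<50)&(hsv[...,2]>180)).astype(np.uint8); m[:165]=0;m[205:]=0;m[:,:210]=0;m[:,325:]=0
cs,_=cv2.findContours(m,cv2.RETR_EXTERNAL,cv2.CHAIN_APPROX_NONE)
for c in sorted(cs,key=lambda c:c[0,0,0]):
    if len(c)<15: continue
    k=np.zeros_like(m);cv2.drawContours(k,[c],-1,1,-1); P=C[k>0]; P=P[(P[:,2]>.03)&(P[:,2]<.06)]
    (x,y),r=cv2.minEnclosingCircle(c); print(round(x,1),round(y,1),round(r,1),P.mean(0).round(4),np.ptp(P,0).round(4))
im=d['image'][155:215,170:360,::-1]
cv2.imwrite('pics/crop.png',cv2.resize(im,None,fx=4,fy=4,interpolation=cv2.INTER_CUBIC))
E
```

```text
[[ 0.048  0.974 -0.222  0.344]
 [-0.999  0.046 -0.012  0.078]
 [-0.002  0.222  0.975  1.065]
 [ 0.     0.     0.     1.   ]]
fig [0.5837 0.2629 0.0348]
c1 [0.587  0.1559 0.0477]
c2 [0.5899 0.0961 0.0459]
c3 [0.5953 0.0337 0.0469]
c4 [ 0.5987 -0.0289  0.0459]
loupe [ 0.5966 -0.1323  0.0411]
bottle [0.7073 0.3495 0.1481]
227.8 183.0 9.3 [0.5896 0.1598 0.0442] [0.0438 0.045  0.0215]
252.4 182.7 9.2 [0.5933 0.0979 0.0452] [0.0453 0.0434 0.022 ]
277.1 182.4 9.2 [0.5975 0.0365 0.0445] [0.0452 0.046  0.0213]
301.8 182.0 9.3 [ 0.6014 -0.0253  0.045 ] [0.043  0.0469 0.0209]
```

View pics/crop.png

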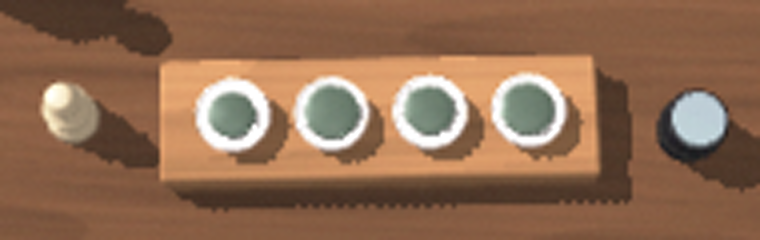

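The crop confirms it: the figure is at the left (+y) end, four dark coins sit in white cups, and the loupe is at the other end. The green and purple discs are elsewhere. I'll shut the gripper and take a closer look with the wrist camera.

```bash
python3 - <<'E'
from h import *
print(status.get_eef_rot(),status.get_time())
p0=np.array([0.594,0.065,0.30])
best=None
for yaw in (0,90,-90,180):
    q=planner.inverse_kinematics(p0,[180,0,yaw+3.6])
    if q is not None:
        print(yaw,np.round(q,1))
manip.move_gripper(0.0,20)
print(status.get_opening(),status.get_time())
E
```

```text
[-1.79882209e+02  6.08721981e-03  1.64147057e+02] 0.1
0 [-46.6  28.   52.  106.6 -25.8  58.1 -70.1]
90 [-34.1  22.9  32.2 106.1 -14.6  55.1   8.1]
-90 [ -2.9  20.8 -10.3 104.8   4.4  54.9 168.6]
180 [-21.3  20.8  14.3 105.6  -6.2  54.3  89.3]
0.0013909901535708463 0.8667
```

```bash
python3 - <<'E'
from h import *
manip.goto([0.594,0.065,0.30],[180,0,93.6])
print(status.get_time(),status.get_position(),status.get_eef_rot())
d=shot('wrist','w1'); C=cloud(d)
print(np.round(d['extrinsics'],3))
print(status.get_contact_force())
E
```

```text
3.5167 [0.59398679 0.06655022 0.29972946] [-1.79980021e+02 -2.52579936e-02  9.37413234e+01]
[[ 0.998 -0.064 -0.017  0.589]
 [ 0.066  0.96   0.273  0.137]
 [-0.001 -0.274  0.962  0.442]
 [ 0.     0.     0.     1.   ]]
[0.05264226 0.04775934 0.22602861]
```

View pics/w1.png

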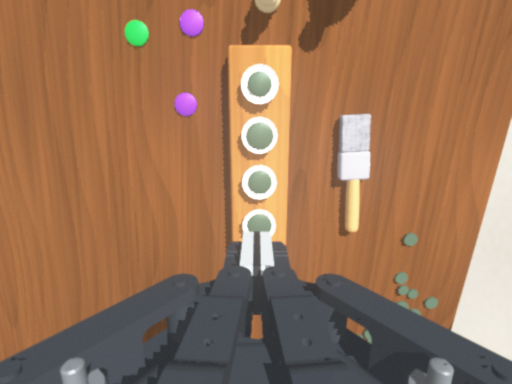

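The wrist view shows the coins at about (260,84), (260,135), (259,182) and (259,224, partly hidden by the fingertips), with the figure at (267,4) at the first end.

```bash
python3 - <<'E'
from h import *
d=dict(np.load('pics/w1.npz')); C=cloud(d)
def ray(u,v,z):
    p=cv2.undistortPoints(np.array([[[u,v]]],float),d['mtx'],np.array([float(d['k1']),0,0,0]))[0,0]
    E=d['extrinsics'];r=E[:3,:3]@[p[0],-p[1],-1];return E[:3,3]+r*(z-E[2,3])/r[2]
hsv=cv2.cvtColor(d['image'],cv2.COLOR_RGB2HSV)
w=((hsv[...,1]<60)&(hsv[...,2]>150)).astype(np.uint8); w[:, :225]=0;w[:,295:]=0;w[232:]=0;w[:55]=0
cs,hi=cv2.findContours(w,cv2.RETR_CCOMP,cv2.CHAIN_APPROX_NONE)
for c,h in zip(cs,hi[0]):
    if len(c)<25: continue
    x,y=cv2.fitEllipse(c)[0]; print('hole' if h[3]>=0 else 'outer',len(c),round(x,1),round(y,1),np.round(ray(x,y,.048 if h[3]>=0 else .045),4), np.median(C[int(y)-2:int(y)+3,int(x)-2:int(x)+3,2]).round(4))
E
```

```text
outer 90 258.7 221.3 [ 0.6021 -0.0157  0.045 ] 0.0479
outer 97 258.9 181.9 [0.5985 0.0403 0.045 ] 0.0478
outer 104 258.9 134.9 [0.5943 0.1018 0.045 ] 0.0478
outer 109 259.3 83.7 [0.5905 0.1635 0.045 ] 0.048
hole 35 255.3 91.5 [0.5863 0.154  0.048 ] 0.0478
```

```bash
python3 - <<'E'
from h import *
d=dict(np.load('pics/w1.npz'))
def seg(f,cs,R):
    d=dict(np.load(f)); C=cloud(d); g=d['image'].astype(int); 
    m=((g[...,1]>=g[...,0])&(g.max(2)<170)).astype(np.uint8)
    n,l,s,c=cv2.connectedComponentsWithStats(m,connectivity=4)
    for (u,v) in cs:
        k=l[v,u]; x,y=c[k]; E=d['extrinsics']
        p=cv2.undistortPoints(np.array([[[x,y]]]),d['mtx'],np.array([float(d['k1']),0,0,0]))[0,0]
        r=E[:3,:3]@[p[0],-p[1],-1];P=E[:3,3]+r*(.048-E[2,3])/r[2]
        print(k,s[k],np.round((x,y),1),P.round(4),np.median(C[l==k],0).round(4))
seg('pics/w1.npz',[(260,84),(260,135),(259,182),(259,222)],0)
seg('pics/top1.npz',[(229,184),(253,184),(278,183),(303,183)],0)
E
```

```text
0 [     0      0    512    384 155661] [254.6 154.3] [0.5904 0.077  0.048 ] [ 5.892e-01  7.760e-02 -1.000e-04]
0 [     0      0    512    384 155661] [254.6 154.3] [0.5904 0.077  0.048 ] [ 5.892e-01  7.760e-02 -1.000e-04]
23 [249 176  21  17 225] [258.1 185.5] [0.5977 0.036  0.048 ] [0.5976 0.036  0.0476]
0 [     0      0    512    384 155661] [254.6 154.3] [0.5904 0.077  0.048 ] [ 5.892e-01  7.760e-02 -1.000e-04]
95 [223 178  11  12  96] [228.1 183.6] [0.5878 0.1583 0.048 ] [0.5877 0.1583 0.0468]
92 [247 177  13  13 133] [253.  182.9] [0.5924 0.096  0.048 ] [0.5929 0.0962 0.0469]
93 [272 177  12  12 116] [277.4 182.4] [0.5966 0.0353 0.048 ] [0.5975 0.0359 0.0468]
91 [296 176  13  13 129] [301.9 182.1] [ 0.6004 -0.0258  0.048 ] [ 0.6006 -0.026   0.0471]
```

```bash
python3 - <<'E'
from h import *
d=dict(np.load('pics/w1.npz'));C=cloud(d);g=d['image'].astype(int)
for u,v in [(260,84),(260,135),(259,182),(259,222)]: print(g[v,u])
sat=g.max(2)-g.min(2)
m=((g.max(2)<175)&(g[...,1]>g[...,0]-12)&(C[...,2]>.044)&(C[...,2]<.055)).astype(np.uint8)
n,l,s,c=cv2.connectedComponentsWithStats(m,connectivity=4)
for k in range(1,n):
    if s[k,4]>100: 
        P=C[l==k]; print(s[k],c[k].round(1),((P.min(0)+P.max(0))/2).round(4),np.ptp(P,0).round(4),P.mean(0).round(4))
E
```

```text
[155 176 149]
[156 174 149]
[152 168 143]
[151 170 144]
[248  74  22  22 269] [257.4  87.1] [0.5897 0.162  0.0475] [0.0261 0.0239 0.0054] [0.5886 0.1592 0.0474]
[247 127  25  22 341] [258.2 139.1] [0.5945 0.0982 0.0472] [0.031  0.026  0.0051] [0.5937 0.0967 0.0474]
[249 176  21  17 267] [258.6 184.6] [0.5987 0.0372 0.0471] [0.0272 0.0222 0.0048] [0.5983 0.0371 0.0475]
[248 217  22  15 254] [258.2 224.9] [ 0.6022 -0.0193  0.0476] [0.0296 0.021  0.005 ] [ 0.6017 -0.02    0.0476]
```

```bash
cat >> h.py <<'E'
COINS=[(.589,.160),(.5935,.098),(.5978,.0365),(.6018,-.0245)]
def touch(i,guard=1.2):
    x,y=COINS[i]
    manip.move_l([x,y,.064],speed=.1); manip.hold(.2)
    f0=np.array(status.get_contact_force())
    hit=manip.move_l([x,y,.0455],speed=.012,guard=guard)
    for _ in range(4):
        manip.hold(.1); print(i+1,hit,np.round(status.get_position(),4),np.round(status.get_contact_force()-f0,2),round(status.get_time(),2))
E
python3 - <<'E'
from h import *
x,y=COINS[0]
manip.move_l([x,y,.12],speed=.15)
manip.move_l([x,y,.066],speed=.08)
F=[]
for _ in range(6): manip.hold(.05);F.append(status.get_contact_force())
print(np.round(np.std(F,0),3),np.round(np.mean(F,0),2),status.get_position(),status.get_time())
touch(0)
shot('scene','s2'); 
d=shot('wrist','w2'); im=np.hstack([d['image'],dict(np.load('pics/s2.npz'))['image']])[:,:,::-1]
cv2.imwrite('pics/t1.png',cv2.resize(im,(800,300)))
E
```

```text
[0.245 0.421 0.424] [ 0.17 -0.35  0.35] [0.58927996 0.16014674 0.0664585 ] 6.2
1 True [0.5889 0.16   0.047 ] [ 0.32 -0.2   3.19] 8.0
1 True [0.5889 0.16   0.0469] [ 0.6  -0.06  2.9 ] 8.1
1 True [0.5887 0.16   0.0468] [1.63 0.17 2.56] 8.2
1 True [0.5885 0.1599 0.0468] [ 0.44 -0.38  1.55] 8.3
```

View pics/t1.png

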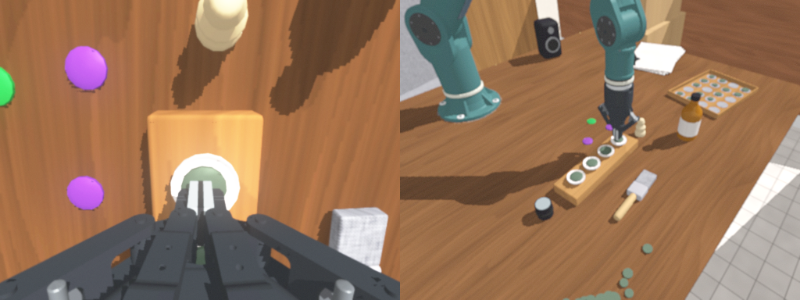

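Coin 1 is touched lightly: the tips are at z 0.047, with about 1.5–3 N and the cup roughly 1 mm down. The view shows the shut fingertips at (205,190) on the coin, inside the white cup. I'll carry on along the row.

```bash
python3 - <<'E'
from h import *
for i in (1,2,3):
    p=np.array(status.get_position()); manip.move_l([*COINS[i-1],.066],speed=.05)
    touch(i,1.4)
    if status.get_position()[2]>.0482: print('high stop'); break
d=shot('wrist','w3');a=shot('top','top3')
im=np.hstack([d['image'],cv2.resize(a['image'][130:250,150:390],(768,384))[:,:512]])[:,:,::-1]
cv2.imwrite('pics/t4.png',cv2.resize(im,(800,300)))
E
```

```text
2 True [0.5934 0.098  0.0465] [ 1.47 -0.94  0.67] 11.3
2 True [0.5934 0.098  0.0465] [ 0.52 -1.01  1.34] 11.4
2 True [0.5934 0.098  0.0465] [ 0.83 -2.24  0.26] 11.5
2 True [0.5931 0.098  0.0464] [ 1.48 -1.11  1.53] 11.6
3 True [0.5977 0.0365 0.0466] [0.42 0.07 1.85] 14.5
3 True [0.5977 0.0365 0.0465] [0.81 0.43 2.28] 14.6
3 True [0.5976 0.0365 0.0464] [ 1.29 -0.22  1.46] 14.7
3 True [0.5974 0.0365 0.0464] [1.44 0.22 1.13] 14.8
4 True [ 0.6017 -0.0245  0.0466] [ 1.98 -0.38  1.86] 17.69
4 True [ 0.6017 -0.0245  0.0465] [ 2.78 -0.31  1.24] 17.79
4 True [ 0.6017 -0.0245  0.0464] [ 1.66 -0.66  1.34] 17.89
4 True [ 0.6014 -0.0244  0.0464] [ 1.88 -0.69  0.72] 17.99
```

View pics/t4.png

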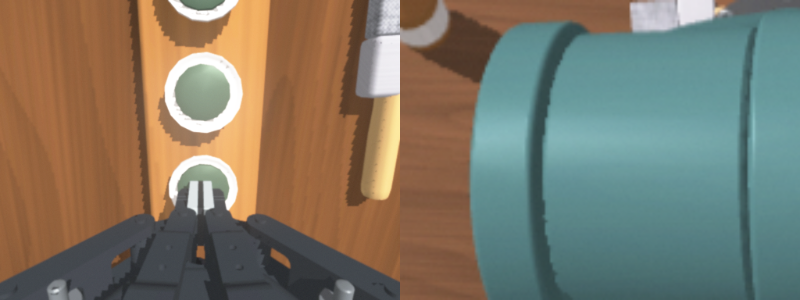

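The fingertips rest on coin 4 at about (202,190), and coin 3 is undisturbed in its cup at (203,92). The arm blocks the top view. I'll check the contact is steady with averaged force and the depth of rim 4 against rim 3.

```bash
python3 - <<'E'
from h import *
F=[];
for _ in range(25): manip.hold(.02);F.append(status.get_contact_force())
print(np.mean(F,0).round(2),np.std(F,0).round(2),np.round(status.get_position(),4),np.round(status.get_eef_rot(),2),status.get_time())
d=shot('wrist','w4');C=cloud(d);g=d['image'].astype(int)
w=(g.min(2)>185)&(g.max(2)-g.min(2)<40)
for i,(x,y) in enumerate(COINS):
    r=np.hypot(C[...,0]-x,C[...,1]-y)
    for n,m in (('rim',w&(r>.019)&(r<.025)&(C[...,1]>y)&(C[...,2]>.035)&(C[...,2]<.05)),('coin',~w&(r<.013)&(C[...,1]>y+.003)&(C[...,2]>.035)&(C[...,2]<.052)&(g[...,1]>g[...,0]+5))):
        if m.sum()>10: print(i+1,n,m.sum(),np.percentile(C[m][:,2],[50,80]).round(4))
E
```

```text
[ 1.07 -0.17  1.85] [0.32 0.47 0.5 ] [ 0.6011 -0.0244  0.0463] [-1.796e+02  1.000e-02  9.363e+01] 18.5083
3 rim 1875 [0.0433 0.0442]
3 coin 982 [0.0478 0.0483]
4 rim 1199 [0.0415 0.0423]
4 coin 246 [0.0458 0.0462]
```

Contact on coin 4 is steady: about 1.9 N, with cup and coin 2 mm below cup 3 and well clear of the hard stop. I'm handing in.

```bash
python3 -c "
from h import *
manip.sign_off(); print(status.get_time(),status.get_position())"
```

```text
the job is handed in; nothing more can be done
the job is handed in; nothing more can be done
```

I touched the four coins with shut fingertips in order, from the figure's end to the loupe's end, and handed in at about 18.5 s with the tips still resting on coin 4.

- **Touches 1–3:** each guarded descent stopped with the tips at z 46.4–47.0 mm, just below the coin's 48 mm resting top. Averaged vertical force was about 1–2.5 N. The single readings are noisy (about 0.5 N), and weakest on coin 2, where the stop height is the better evidence.
- **Final hold on coin 4:** the averaged vertical force was 1.9 N. The wrist depth put the cup and coin about 2 mm below cup 3, so the cup is well clear of its hard stop.
- **Not confirmed:** the arm blocked the last top view, so I did not look at coin 1 again after touching it. Coin 3 was seen lying in its cup at the end, and coin 2 only partly in view. While resting on coin 4 the tips crept about 0.6 mm sideways, with about 1 N of sideways force.

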